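# Fit the keyed rotor to the bench centrifuge

## Robot

A 6-joint arm with a two-finger parallel gripper is mounted at the origin on the work surface. World frame = base frame: x ahead of the robot, y to its left, z up, the work surface at z = 0. Lengths are in mm, angles in rad, forces in N, time in s.
With the tool pointing down it reaches from about 275 to 825 mm from the base axis. Payload 4.9 kg.
Tool frame: the origin (TCP) lies at the very end of the fingers, on their centre line; the grasp point (between the pads) lies 19 mm behind it; z points along the fingers, y is the direction in which the jaws open and shut (so a half turn about z gives the same grasp; the last joint's range is limited). The gripper opens to 85 mm and grips with 20 to 120 N. Pads are 22 mm wide; open, the fingers measure 114 mm over their backs; the gripper's body (76 mm by 85 mm) begins 54 mm behind the grasp point. The pads swing forward as they close: fully open they stand 13 mm farther back than shut.
Start: joints at [1.104, 0.326, -0.193, 1.052, 0, 1.437], TCP at [179.675, 519.842, 199.081] pointing down, gripper open.
Joint ranges: [-2.65, 2.65], [-0.97, 1.79], [-1.3, 1.35], [-1.93, 2.1], [-1.47, 1.37], [-3.14, 3.14]. Speed limits (rad/s): [2.57, 2.57, 3.14, 3.14, 3.14, 3.14].

## Interface

Orientations are given as [roll, pitch, yaw] about the fixed x, y, z axes, in that order (R = Rz(yaw) Ry(pitch) Rx(roll)).
In Python, from bench import bot, solve_ik, imaging gives the robot as it stands. Calls block until the motion is done:
- bot.move_ptp(position, orientation): joint-space move of the TCP to a pose.
- bot.movel(position, rot=None, max_speed=150, threshold=None): straight line of the TCP; rot=None keeps the orientation; max_speed is the mean speed in mm/s. With threshold (N) it stops when the force on the tool has changed by that much, and returns True; else False.
- bot.move_j(angles): joint-space move.
- bot.grip(opening, effort=None): opening from 0.0 (shut) to 1.0 (fully open); effort is the grip in N (None keeps the last); returns when the fingers have stopped.
- bot.dwell(seconds).
- solve_ik(position, orientation): joint angles nearest the present ones, or None.
- bot.get_state(): the state.
- imaging.capture(name): name is "scene" or "top" or "wrist"; returns the picture (480x640x3 uint8, blue, green, red); there is no depth.
- imaging.camera_model(name): a dict with "K" (3x3 intrinsics, pixels), "position" and "rotation" of the camera in the world. Camera axes: x right, y up, looking along -z (the intrinsics and any distortion apply to the point x, -y, -z); pixel columns grow to the right and rows downward; lengths in mm; the calibration is good to about 2 mm. A picture is of the moment at which its call begins: read the wrist's pose just before it. camera_model takes no time and is no camera call; for the wrist camera it gives the pose at the moment of the call.
A pose or a line that the arm cannot do raises bot.IKError and nothing moves.
- bot.sign_off(): hands the job in, once; it reports no verdict.
The state is a dict: "t": time; "qpos": joint angles; "joint_velocities": joint speeds; "effort": joint torques, N m; "tcp_pos": TCP position; "orientation": TCP orientation; "contact_force": force on the tool from outside, world axes, zero at the start; "wrist_torque": the same for the moment, N m; "opening": opening from 0.0 (shut) to 1.0 (fully open).
Only numpy, scipy, OpenCV 4.12 (cv2) and the standard library are available. Lean on these libraries where they do the work, as an engineer would, in place of code of your own. Each camera call takes 0.05 s, during which the arm holds its last target. There are 200 camera calls.

## Task

Lift the dust cap off the centrifuge's drive and stand it upright in a free part of the steel tray, clear of the brass weight. Then take the large rotor with the flat wing grip from its rack and set it on the drive, turning it while pressing only lightly until its four pins drop into the drive's cross slots and it sits level and fully home. Let go, and leave everything else as it stands.

Things in the scene. Friction and masses are not known exactly. Their poses are not given: they have to be found in the camera images.
- centrifuge: Bench centrifuge, fixed: white box 220 x 230 mm, grey deck 85 mm above the bench. Origin on the bench under the drive axis; x from control panel to lid. Round the axis a steel rim, 164 mm in diameter, 10 mm high. Lid folded back on the +x side, from 105 mm off the axis, rising to 130 mm above the bench. The drive hub stands on the deck under the dust cap.
- hub_top (a point): On the drive axis, level with the steel hub's top face, 109 mm above the bench. Hub: 36 mm square, 24 mm tall, through bore 18 mm, two crossing slots 11 mm wide, full depth, open-ended (a plus from above). A brake keeps it from turning. The slots' direction varies and is NOT given by these axes: see it with the cap off or feel for it; it repeats every 90 degrees.
- cap_mid (a point): Centre, half-way up, of the loose grey plastic dust cap (70 g, 68 mm high over all): an upside-down cup 66 mm in diameter and 33 mm high that stands on the deck over the hub, with a round knob 24 mm in diameter and 35 mm high on top. The knob spans 1 mm below to 34 mm above this point. z is the cap's up axis.
- rotor: Large aluminium rotor, about 0.4 kg, 88 mm high: disc 90 mm in diameter with eight dark holes, 30 to 50 mm above the origin (tip of the stem underneath). Hangs in either ring of the rack. With stem in the bore and pins lying on the hub the origin is 12 mm below hub_top; fully home (collar on the hub) 20 mm below.
- rotor_mid (a point): Centre of the large rotor, half-way up: 44 mm above its stem tip. z up. Wing grip on top: flat bar 46 mm long (along x), 14 mm thick (along y), from 6 to 44 mm above this point; the disc's top face is 6 mm above this point, its underside 14 mm below. Fully home this point is 24 mm above hub_top.
- rotor_pins (a point): On the rotor's axis, level with its four drive pins: round, 8 mm thick, level, along this point's +x, -x, +y, -y, out to 20 mm from the axis. Above: a 48 mm collar, flat underside 4 mm above this point. Below: stem 16 mm in diameter to 16 mm below this point, last 6 mm tapered to 7 mm. Pins slip in within about 0.1 rad of the slots under a light push (5 to 10 N).
- small_rotor_mid (a point): Centre, half-way up, of the small rotor (leave alone): aluminium disc 72 mm in diameter with a round 20 mm knob, 80 mm high over all, hanging in the rack's other ring.
- rack: White fixed rack, base 240 (x) x 120 (y) x 12 mm, origin at the centre of its underside; two upright rings 68 mm in outer diameter, 54 mm inside, tops 45 mm above the bench, centred 60 mm either side of the origin along x. The rotors' discs lie on the ring tops with their stems and pins inside, about 3 mm free play sideways; lift straight up by 50 mm or more to clear.
- tray_floor (a point): Centre of the inner floor (4 mm above the bench) of a fixed open steel tray, inner size 232 (x) x 112 (y) mm, walls 4 mm thick, rim 25 mm above the bench.
- weight_mid (a point): Centre, half-way up, of a loose brass balance weight (leave alone), 36 mm in diameter, 34 mm high, standing in the tray anywhere along its long middle line.
- flask_mid (a point): Centre of a conical glass flask (leave alone), 80 mm in diameter at the foot, 124 mm high, standing beyond the tray or the rack.
- tube_rack_mid (a point): Centre of an empty wire tube rack (leave alone), 164 x 84 x 64 mm, long along its x.
- bottle_mid (a point): Centre of a white bottle (leave alone), 56 mm in diameter, 125 mm high, between the robot and the centrifuge.
- dish_mid (a point): Centre of a shallow white dish (leave alone), 88 mm in diameter, 16 mm high, between the robot and the centrifuge.
- slide_box_mid (a point): Centre of a black slide box (leave alone), 85 x 50 x 30 mm, between the robot and the centrifuge.
- cap: The same dust cap; origin at the centre of its open rim underneath.
Mind the look-alikes: they are no part of the job. What is shaped like the rotor but blue or red is not meant. Leave any green look-alike of the cap alone.

How it is judged (in metres and radians):
On the way, in this order (a step that is already met when the one before it is completed fails the run):
1. the dust cap stands upright on the tray's floor, let go (z of cap_mid in the frame of tray_floor between 0.03 and 0.038 m and angle between cap_mid's own z axis and vertical below 0.1 rad and x of cap_mid in the frame of tray_floor between -0.086 and 0.086 m and y of cap_mid in the frame of tray_floor between -0.026 and 0.026 m and contact force between the fingers and cap below 0.1 N), for 0.2 s.
2. the large rotor sits fully home on the drive (z of rotor_mid in the frame of hub_top below 0.027 m and horizontal distance between rotor_mid and hub_top below 0.003 m and angle between rotor_mid's own z axis and vertical below 0.06 rad), for 0.2 s.
At the end, for the whole second after the job is handed in: The rotor is fully home: its centre within 3 mm of the drive axis, less than 3 mm above its fully seated height, tilted less than 0.06 rad, at rest. The cap stands upright (within 0.1 rad) on the tray's floor, inside its walls (all of step 2 and z of cap_mid in the frame of tray_floor between 0.03 and 0.038 m and angle between cap_mid's own z axis and vertical below 0.1 rad and x of cap_mid in the frame of tray_floor between -0.086 and 0.086 m and y of cap_mid in the frame of tray_floor between -0.026 and 0.026 m and linear speed of rotor below 0.02 m/s); the robot touches nothing.
It fails at once if any of the small rotor, brass weight, flask, tube rack, bottle, dish or slide box is shifted by more than 20 mm (distance of any of small_rotor_mid, weight_mid, flask_mid, tube_rack_mid, bottle_mid, dish_mid, slide_box_mid from where it was at the start of the episode above 0.02 m).
It fails at once if the rotor is rammed or wrenched on the centrifuge with more than 150 N (contact force between rotor and centrifuge above 150 N).
It also fails if it takes over 67 s, if anything falls off the work surface, if the arm or the gripper's body presses on something with over 40 N, if the wrist force passes 120 N, or if a joint passes its speed limit or range.

## Working session

There is one attempt and no reset: what is moved stays moved. The work goes in short steps, each a Python script; the robot and the scene stay as the last script left them, time stands still between calls to the robot, and variables do not carry over. Pictures are saved under pics/ and viewed, on a budget of 10 in all, crops included, one or two more only if the job needs it, and the job is handed in when it is done.

```bash
ls; mkdir -p pics
python3 - <<'E'
from bench import bot, imaging
import cv2
for n in("top","scene"):
    cv2.imwrite(f"pics/{n}0.png",imaging.capture(n)); m=imaging.camera_model(n); print(n,m)
print(bot.get_state())
E
```

```text
pics
top {'K': array([[476.25367268,   0.        , 316.37267758],
       [  0.        , 476.25367268, 242.79641049],
       [  0.        ,   0.        ,   1.        ]]), 'position': array([ 303.0454162 ,   46.59773747, 1305.03511278]), 'rotation': array([ 0.16348428,  0.01580483, -1.58092727])}
scene {'K': array([[576.38966583,   0.        , 325.40116612],
       [  0.        , 576.38966583, 231.92357803],
       [  0.        ,   0.        ,   1.        ]]), 'position': array([1422.21093702,    2.17974316,  808.79724763]), 'rotation': array([ 0.91664861, -0.01877585,  1.5353853 ])}
{'t': 0.1, 'qpos': array([ 1.10381325e+00,  3.26873487e-01, -1.93527769e-01,  1.05202806e+00,
        7.34703426e-06,  1.43659714e+00]), 'joint_velocities': array([ 0.00016334, -0.00258933,  0.00145418,  0.00151058, -0.00249758,
       -0.00057129]), 'effort': array([ 8.92756343e-04, -4.44239616e+01,  2.63037461e+01,  7.87105149e-03,
       -1.23386430e-04,  2.93984272e-06]), 'tcp_pos': array([179.38126182, 519.28113829, 198.36151897]), 'orientation': array([-3.13997533e+00, -2.25769709e-04,  2.80880858e+00]), 'contact_force': array([-0.07500768,  0.02877175,  0.50648865]), 'wrist_torque': array([ 0.00320233,  0.03272169, -0.02914368]), 'opening': 0.9943562766433117}
```

View pics/top0.png

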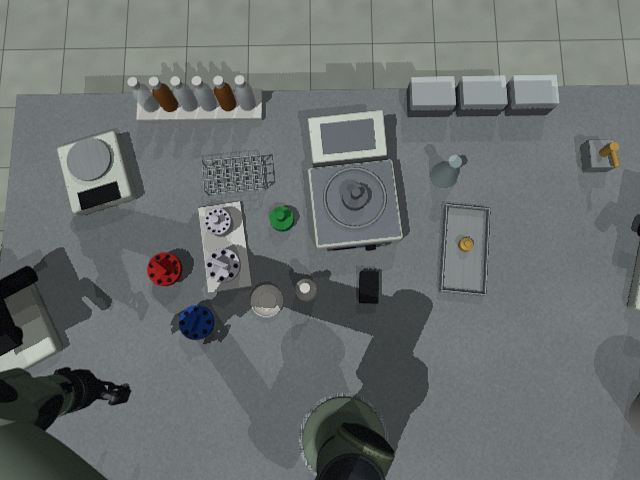

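View pics/scene0.png

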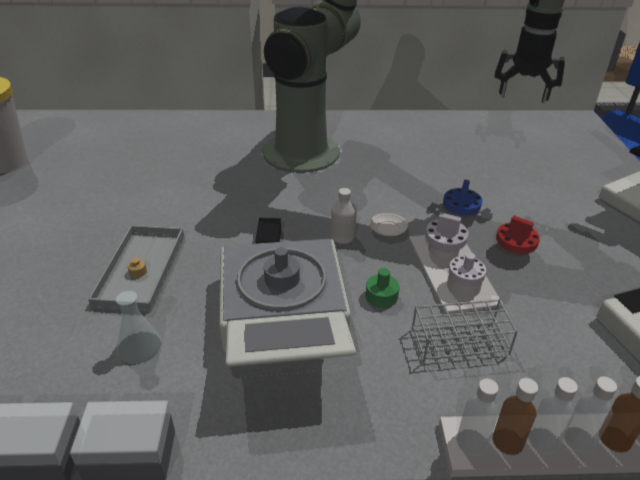

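The top view shows the cap's knob at about (355,193). The large rotor with its wing bar is at (222,265) and the small rotor at (218,221). The tray is centred near (466,249) with the weight at (466,243). The scene view agrees, and the lid is on the far side (+x).

```bash
cat > h.py <<'E'
import numpy as np, cv2
from scipy.spatial.transform import Rotation as Ro
from bench import bot, solve_ik, imaging
def ray(m,u,v):
    K=m["K"]; d=np.array([(u-K[0,2])/K[0,0],-(v-K[1,2])/K[1,1],-1.])
    return np.array(m["position"]),Ro.from_euler("xyz",m["rotation"]).as_matrix()@d
def plane(m,u,v,z):
    p,d=ray(m,u,v); return p+d*(z-p[2])/d[2]
def proj(m,P):
    q=Ro.from_euler("xyz",m["rotation"]).as_matrix().T@(np.array(P,float)-m["position"])
    return m["K"][0,0]*q[0]/-q[2]+m["K"][0,2], m["K"][1,1]*-q[1]/-q[2]+m["K"][1,2]
E
python3 - <<'E'
from h import *
np.set_printoptions(precision=1,suppress=True)
t=imaging.camera_model("top"); s=imaging.camera_model("scene")
print("base",proj(t,[0,0,0]),proj(s,[0,0,0]))
for n,u,v,z in [("knob",354,187,153),("weight",466,243,38),("rotor",222,265,65),("small",218,221,60),("t1",447,204,25),("t2",490,208,25),("t3",485,294,25),("t4",441,290,25)]: print(n,plane(t,u,v,z))
for n,u,v,z in [("knob",281,252,153),("weight",137,264,38)]: print(n,plane(s,u,v,z))
im=cv2.imread("pics/top0.png")
cv2.imwrite("pics/topc.png",np.hstack([cv2.resize(im[195:300,190:290],None,fx=4,fy=4,interpolation=2),cv2.resize(im[145:250,308:408],None,fx=4,fy=4,interpolation=2)]))
E
```

```text
base (np.float64(343.4226424313887), np.float64(439.37518770895645)) (np.float64(301.30144740747056), np.float64(152.23972755778743))
knob [633.3 -32.5 153. ]
weight [ 506.6 -337.    38. ]
rotor [451.8 312.7  65. ]
small [571.2 327.1  60. ]
t1 [ 617.9 -295.5   25. ]
t2 [ 605.  -412.3   25. ]
t3 [ 370.6 -382.8   25. ]
t4 [ 382.5 -266.7   25. ]
knob [625.7 -36.6 153. ]
weight [ 520.7 -334.2   38. ]
```

View pics/topc.png

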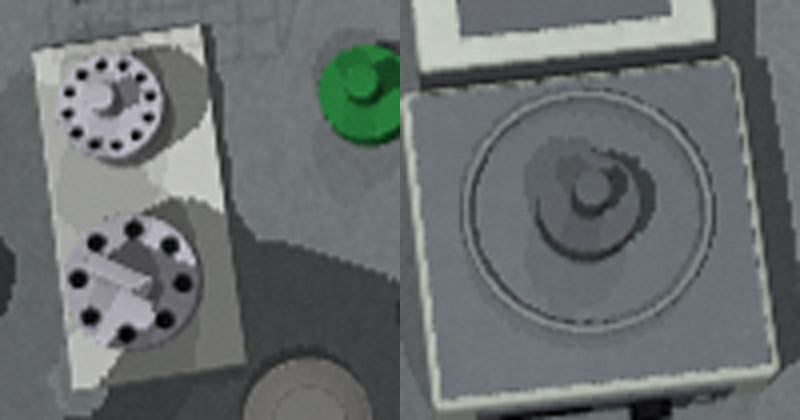

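The crop shows the knob top at (355.5,192). The wing bar runs diagonally from about (211,259) to (227,276), and the small rotor has a round knob. Next I'll hover above the cap and check with the wrist camera.

Run:
```python
from h import *
np.set_printoptions(precision=2,suppress=True)
t=imaging.camera_model("top"); k=plane(t,355.5,191.5,153); print(k)
for yaw in (0,1.57,3.14,-1.57): print(yaw,solve_ik([k[0],k[1],300],[np.pi,0,yaw]))
q=[s for yaw in (0,3.14) if (s:=solve_ik([k[0],k[1],300],[np.pi,0,yaw])) is not None]
q=min(q,key=lambda a:abs(a[5])); bot.move_j(q)
m=imaging.camera_model("wrist"); im=imaging.capture("wrist"); cv2.imwrite("pics/w1.png",im)
st=bot.get_state(); print(st["t"],st["tcp_pos"],st["orientation"],m, proj(m,[k[0],k[1],153]))
```

```text
[621.64 -35.98 153.  ]
0 [-0.18  0.43  0.22  1.36  0.    2.97]
1.57 [-0.18  0.43  0.22  1.36  0.    1.4 ]
3.14 [-0.18  0.43  0.22  1.36  0.   -0.17]
-1.57 [-0.18  0.43  0.22  1.36  0.   -1.75]
2.6917 [621.57 -35.   299.96] [ 3.14 -0.    3.14] {'K': array([[330.83,   0.  , 317.03],
       [  0.  , 330.83, 242.7 ],
       [  0.  ,   0.  ,   1.  ]]), 'position': array([537.64, -34.25, 473.53]), 'rotation': array([-0.33,  0.  ,  1.57])} (np.float64(315.4007607497079), np.float64(217.00896338117872))
```

View pics/w1.png

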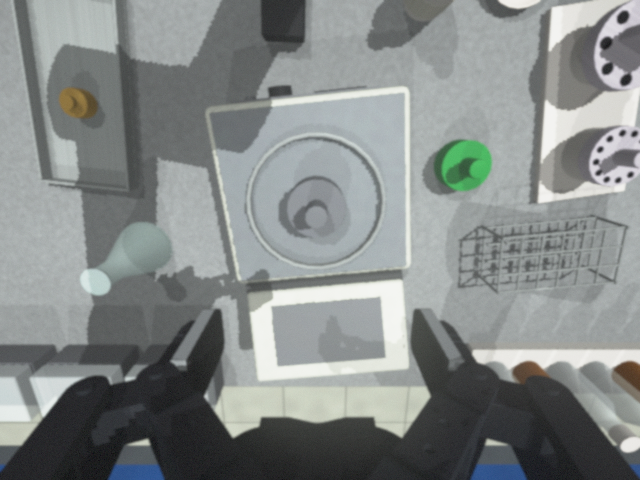

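The knob shows at (316,216) against a predicted (315,217), so the estimate holds. I'll grasp it, lift, and hover over the tray.

Run:
```python
from h import *
np.set_printoptions(precision=2,suppress=True)
x,y=621.6,-36; D=[np.pi,0,3.14]
bot.movel([x,y,124],max_speed=200)
print(bot.get_state()["contact_force"])
bot.grip(0,effort=30); s=bot.get_state(); print(s["opening"],s["contact_force"])
bot.movel([x,y,250],max_speed=200); s=bot.get_state(); print(s["opening"],s["contact_force"],s["t"])
bot.move_ptp([425,-331,230],[np.pi,0,3.14-0.12])
m=imaging.camera_model("wrist"); cv2.imwrite("pics/w2.png",imaging.capture("wrist")); np.savez("w2.npz",**m)
s=bot.get_state(); print(s["tcp_pos"],s["orientation"],s["t"],s["opening"],s["qpos"])
cv2.imwrite("pics/top1.png",imaging.capture("top"))
```

```text
[-0.1   0.51  0.22]
-0.0019145342615336073 [-0.53  0.32 -0.05]
-0.0010468529083930375 [-0.76  0.59 -0.06] 5.275
[ 425.81 -330.26  229.92] [3.14 0.   3.02] 6.6583 0.001013557923093721 [-0.8   0.29 -0.17  1.12  0.   -0.68]
```

View pics/w2.png

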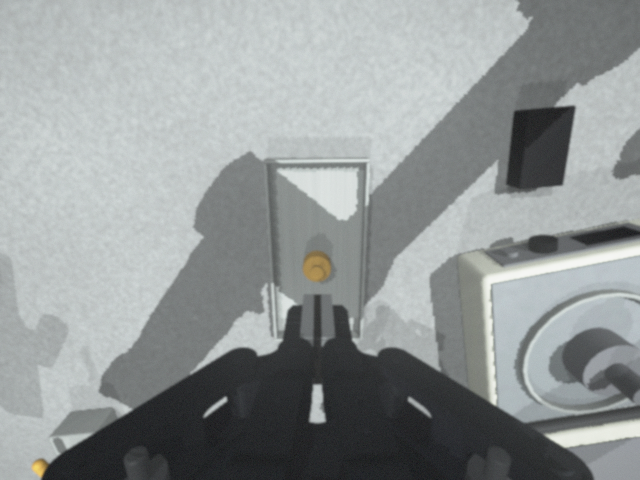

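The gripper closed fully and the cap is still on the drive, at (590-640, 350-390). So the grasp missed. I'll check where the fingertips really are against the cap, and what the tray and knob rays give.

Run:
```python
from h import *
np.set_printoptions(precision=1,suppress=True)
w=dict(np.load("w2.npz")); t=imaging.camera_model("top"); s=imaging.camera_model("scene")
sc=imaging.capture("scene"); tp=cv2.imread("pics/top1.png")
P=bot.get_state()["tcp_pos"]; print(P,"proj top",proj(t,P),"scene",proj(s,P),"wrist",proj(w,P))
for n,u,v,z in [("weight",317,262,38),("tA",267,160,25),("tB",369,160,25),("tC",276,337,25)]: print(n,plane(w,u,v,z))
def crop(im,c,r,f):
    u,v=map(int,c); k=im[v-r:v+r,u-r:u+r].copy(); k=cv2.resize(k,None,fx=f,fy=f,interpolation=2)
    return k
a=crop(tp,proj(t,P),50,4); cv2.drawMarker(a,(200,200),(0,0,255),0,16)
b=crop(sc,proj(s,P),50,4); cv2.drawMarker(b,(200,200),(0,0,255),0,16)
cap=[623,-36,153]
c=crop(tp,proj(t,cap),50,4); d=crop(sc,proj(s,cap),50,4)
for k in(c,d): cv2.drawMarker(k,(200,200),(0,0,255),0,16)
cv2.imwrite("pics/chk.png",cv2.resize(np.vstack([np.hstack([a,b]),np.hstack([c,d])]),(600,600)))
```

```text
[ 425.9 -330.2  230. ] proj top (np.float64(490.2129609645106), np.float64(264.51410893496126)) scene (np.float64(132.23628139591423), np.float64(157.89976133969975)) wrist (np.float64(316.03763228529925), np.float64(281.98127696504594))
weight [ 492.4 -337.8   38. ]
tA [ 369.2 -379.    25. ]
tB [ 382.8 -266.1   25. ]
tC [ 599.3 -406.2   25. ]
```

View pics/chk.png

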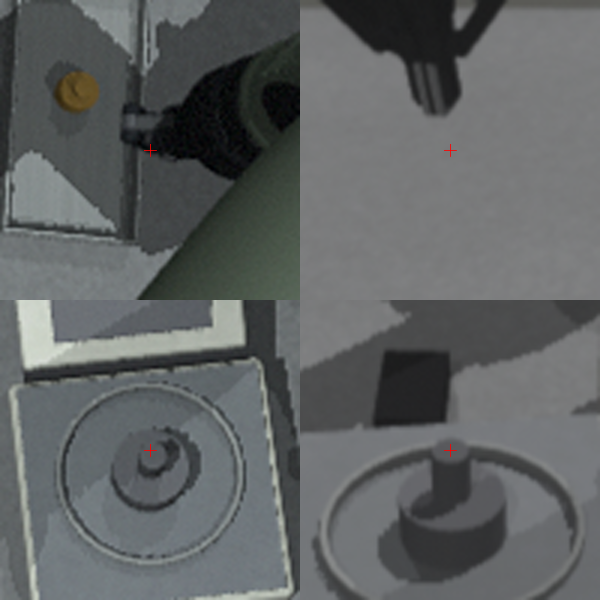

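The camera views show the tip well off the projected TCP: about (-7,-9) px in top and (-5,-12) px in scene. I'll triangulate it.

Run:
```python
from h import *
np.set_printoptions(precision=1,suppress=True)
t=imaging.camera_model("top"); s=imaging.camera_model("scene"); w=dict(np.load("w2.npz"))
def tri(obs):
    A=np.zeros((3,3)); b=np.zeros(3)
    for m,u,v in obs:
        p,d=ray(m,u,v); d/=np.linalg.norm(d); M=np.eye(3)-np.outer(d,d); A+=M; b+=M@p
    X=np.linalg.solve(A,b); return X,[np.array(proj(m,X))-(u,v) for m,u,v in obs]
print("tip ts",tri([(t,482.9,255.2),(s,127.2,145.6)]))
print("tip tsw",tri([(t,482.9,255.2),(s,127.2,145.6),(w,318,293)]))
# knob: panels 3x, offset
print("knob", tri([(t,*(np.array(proj(t,[623,-36,153]))+np.array([1,8])/3)),(s,*(np.array(proj(s,[623,-36,153]))+np.array([1,4])/3))]))
print("weight",tri([(t,466,241.5),(s,137,262),(w,317,265)]))
print(bot.get_state())
```

```text
tip ts (array([ 444.8, -316.4,  264.5]), [array([ 5.8, -1.1]), array([6.7, 1.5])])
tip tsw (array([ 433.6, -323.5,  252.5]), [array([7.5, 4.7]), array([5.5, 4.1]), array([12.6, 19.8])])
knob (array([618.1, -36.5, 145.9]), [array([-0.3,  0. ]), array([-0.4, -0. ])])
weight (array([ 506. , -339.2,   29. ]), [array([-0.1,  2.2]), array([-0. ,  0.7]), array([0.2, 4.5])])
{'t': 6.7583, 'qpos': array([-0.8,  0.3, -0.2,  1.1,  0. , -0.7]), 'joint_velocities': array([-0., -0., -0., -0., -0., -0.]), 'effort': array([ -0.2, -42.8,  26.8,  -0. ,  -0. ,   0. ]), 'tcp_pos': array([ 425.9, -330.2,  230. ]), 'orientation': array([3.1, 0. , 3. ]), 'contact_force': array([-0. , -0.1, -0.7]), 'wrist_torque': array([ 0., -0.,  0.]), 'opening': -0.000933970705677681}
```

The tip rays disagree with each other, but all of them suggest the tip is 20-35 mm higher than the reported TCP. A grasp that closed above the knob would fit that. I'll settle it by feel: touch the free tray floor (z=4) with the shut fingers.

Run:
```python
from h import *
np.set_printoptions(precision=1,suppress=True)
bot.movel([425,-331,45],max_speed=200)
h=bot.movel([425,-331,-6],max_speed=35,threshold=5)
s=bot.get_state(); print(h,s["tcp_pos"],s["contact_force"],s["t"])
cv2.imwrite("pics/w3.png",imaging.capture("wrist"))
bot.movel([425,-331,120],max_speed=200)
```

```text
False [ 425.2 -331.2   -5.8] [ 1.1 -0.3  0.2] 9.4417
```

No contact even at -5.8, so the fingertips really are short of the reported TCP. I'll carry on down carefully.

Run:
```python
from h import *
np.set_printoptions(precision=1,suppress=True)
bot.movel([425,-331,-5],max_speed=250)
h=bot.movel([425,-331,-45],max_speed=30,threshold=4)
s=bot.get_state(); print(h,s["tcp_pos"],s["contact_force"],s["t"])
m=imaging.camera_model("wrist"); cv2.imwrite("pics/w4.png",imaging.capture("wrist")); np.savez("w4.npz",**m)
bot.movel([425,-331,120],max_speed=250)
```

```text
True [ 424.9 -330.9  -28.1] [-1.1  0.5  6.4] 11.7417
```

View pics/w4.png

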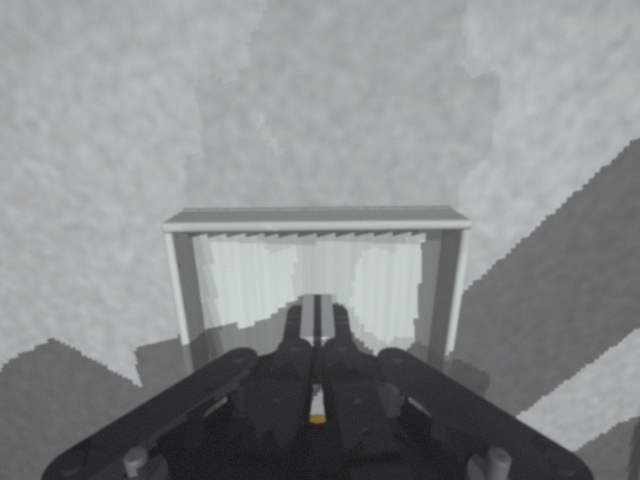

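The shut tips touch the floor (z=4) at TCP z=-28. The real tips are therefore 32 mm short of the reported TCP, and the wrist-image geometry shows no lateral error (86 against 84 mm). The tray rays from the top and wrist views agree, so I'll command z lower by 32 mm and redo the grasp.

Run:
```python
from h import *
np.set_printoptions(precision=2,suppress=True)
O=32; x,y=621.8,-36
def st(l): s=bot.get_state(); print(l,round(s["t"],2),s["opening"],s["contact_force"],s["tcp_pos"]); return s
bot.movel([425,-331,190],max_speed=300)
bot.grip(1.0)
bot.move_ptp([x,y,190],[np.pi,0,3.14])
bot.movel([x,y,126-O],max_speed=200,threshold=15); st("at")
bot.grip(0,effort=30); s=st("grip")
if s["opening"]<0.1: raise SystemExit("missed")
bot.movel([x,y,215],max_speed=200); st("up")
bot.move_ptp([424.3,-328.8,190],[np.pi,0,3.14-.13])
bot.movel([424.3,-328.8,20],max_speed=200)
h=bot.movel([424.3,-328.8,0],max_speed=25,threshold=3); print(h); st("down")
bot.grip(.7); st("rel")
bot.movel([424.3,-328.8,190],max_speed=250)
bot.move_ptp([x+56,y,180],[np.pi,0,3.14])
m=imaging.camera_model("wrist"); im=imaging.capture("wrist"); np.savez("w5.npz",**m); cv2.imwrite("pics/w5.png",im)
tp=imaging.capture("top"); cv2.imwrite("pics/top2.png",tp); st("hub")
u,v=map(int,proj(m,[x,y,109])); print(u,v)
t=imaging.camera_model("top"); a,b=map(int,proj(t,[424,-329,40]))
L=cv2.resize(im[v-60:v+60,u-60:u+60],(400,400),interpolation=2); R=cv2.resize(tp[b-60:b+40,a-50:a+50],(400,400),interpolation=2)
cv2.imwrite("pics/hub.png",np.hstack([L,R]))
```

```text
at 15.67 1.002284646329361 [ 0.64 -0.54 -0.07] [622.21 -36.92  94.77]
grip 16.25 0.2698077634709313 [-0.15  0.61  3.88] [622.17 -36.03  94.63]
up 17.01 0.26703617696038434 [-0.49 -0.49 -1.59] [621.02 -35.83 213.64]
True
down 19.78 0.26598789401459444 [0.15 0.34 3.27] [ 424.79 -329.43   13.35]
rel 20.23 0.6980631410759668 [-0.24 -0.71  0.93] [ 424.18 -328.76   12.68]
hub 22.62 0.703292467485551 [-0.65 -0.43  0.5 ] [677.48 -37.67 180.26]
317 169
```

View pics/hub.png

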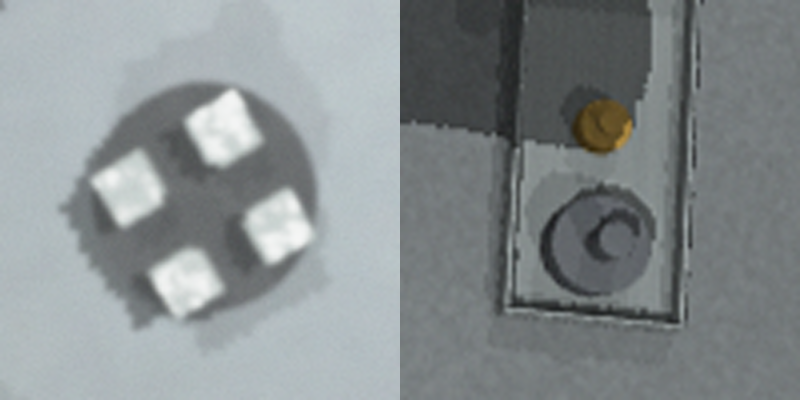

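The hub image shows four bright blocks round a plus of slots. The cap stands upright in the tray at the near end, clear of the weight. Next I'll compute the hub centre and slot angle, and look at the rotor from close up.

Run:
```python
from h import *
np.set_printoptions(precision=2,suppress=True)
m=dict(np.load("w5.npz")); im=cv2.imread("pics/w5.png"); g=cv2.cvtColor(im,6)
mask=np.zeros_like(g); cv2.circle(mask,(317,169),34,255,-1)
b=((g>215)&(mask>0)).astype(np.uint8)
n,lab,stt,c=cv2.connectedComponentsWithStats(b)
P=np.array([plane(m,*c[i],109)[:2] for i in range(1,n) if stt[i,4]>60]); print(P,[stt[i,4] for i in range(1,n)])
ctr=P.mean(0); d=P-ctr; a=np.arctan2(d[:,1],d[:,0])
ang=np.angle(np.exp(4j*(a+np.pi/4)).mean())/4; print("hub",ctr,"slot",ang,np.hypot(*d.T))
np.save("hub.npy",[*ctr,ang])
bot.move_ptp([506,310,200],[np.pi,0,3.14])
w=imaging.camera_model("wrist"); im=imaging.capture("wrist"); np.savez("w6.npz",**w); cv2.imwrite("pics/w6.png",im)
u,v=map(int,proj(w,[450,310,65])); print(u,v,bot.get_state()["t"])
cv2.imwrite("pics/rot.png",cv2.resize(im[v-100:v+100,u-100:u+100],(600,600),interpolation=2))
```

```text
[[605.94 -32.03]
 [627.77 -18.16]
 [639.6  -40.41]] [np.int32(223), np.int32(45), np.int32(28), np.int32(150), np.int32(26), np.int32(11), np.int32(1), np.int32(148), np.int32(2)]
hub [624.43 -30.2 ] slot 0.5216384317526173 [18.58 12.49 18.28]
317 159 24.1167
```

View pics/rot.png

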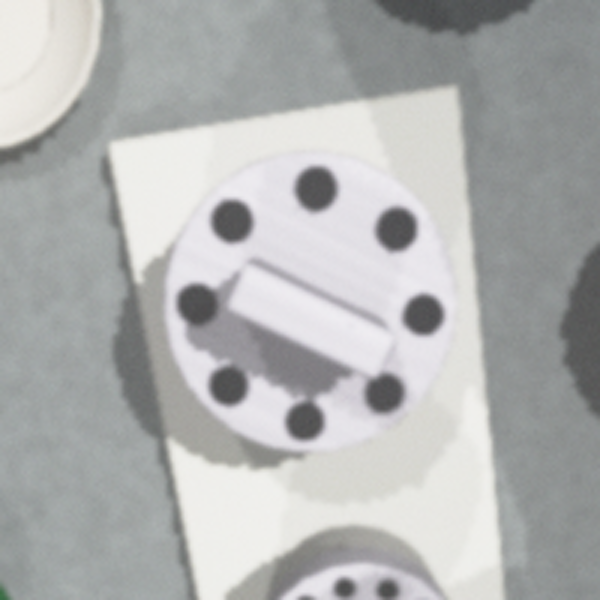

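The rotor image shows eight holes with the wing bar midway between two of them. I'll use the hole centres and the four block centres read from the images.

Run:
```python
from h import *
np.set_printoptions(precision=2,suppress=True)
m=dict(np.load("w5.npz")); w=dict(np.load("w6.npz"))
B=np.array([plane(m,257+x*.3,109+y*.3,109)[:2] for x,y in [(224,127),(129,187),(186,284),(279,227)]])
c=B.mean(0); d=B-c; a=np.arctan2(d[:,1],d[:,0]); ang=np.angle(np.exp(4j*(a+np.pi/4)).mean())/4
print("hub",c,ang,np.hypot(*d.T),a)
H=np.array([plane(w,217+x/3,59+y/3,65)[:2] for x,y in [(316,188),(397,228),(424,314),(385,393),(305,421),(229,385),(197,304),(232,220)]])
r=H.mean(0); d=H-r; a=np.arctan2(d[:,1],d[:,0]); ha=np.angle(np.exp(8j*a).mean())/8
E=[plane(w,217+x/3,59+y/3,103)[:2] for x,y in [(243,283),(387,355)]]; e=E[1]-E[0]
print("rotor",r,np.hypot(*d.T),"bar",np.arctan2(e[1],e[0]),np.hypot(*e),(E[0]+E[1])/2,"hole+22.5",ha+np.pi/8)
print(bot.get_state()["qpos"])
# hub rim check from w1: cap ring
for yaw in np.arange(-3,3.2,.5): 
    q=solve_ik([r[0],r[1],150],[np.pi,0,yaw]); print(round(yaw,2),None if q is None else round(q[5],2),end=' ; ')
```

```text
hub [623.15 -35.58] 0.5339948999305113 [17.35 16.95 17.38 16.91] [ 2.9  -1.83 -0.24  1.31]
rotor [452.22 313.11] [34.45 34.52 34.49 34.61 34.49 34.27 34.45 34.57] bar 1.1135081460860616 42.86846813155584 [451.37 314.15] hole+22.5 0.34477911226331404
[ 0.42  0.41 -0.07  1.09 -0.    0.43]
-3.0 0.33 ; -2.5 -0.17 ; -2.0 -0.67 ; -1.5 -1.17 ; -1.0 -1.67 ; -0.5 -2.17 ; 0.0 -2.67 ; 0.5 3.11 ; 1.0 2.61 ; 1.5 2.11 ; 2.0 1.61 ; 2.5 1.11 ; 3.0 0.61 ;
```

The rotor is at (452.2,313.1) with its bar at 1.125 rad. The hub is at (623.2,-35.6) with its slots at 0.534 rad. Now grasp, lift, carry, and lower gently.

Run:
```python
from h import *
np.set_printoptions(precision=2,suppress=True)
def st(l): s=bot.get_state(); print(l,round(s["t"],2),round(s["opening"],3),s["contact_force"],s["wrist_torque"],s["tcp_pos"]); return s
x,y=452.0,313.3; Y=1.125-np.pi
bot.grip(1.0)
bot.move_ptp([x,y,120],[np.pi,0,Y])
bot.movel([x,y,40],max_speed=120,threshold=12); st("at")
bot.grip(0,effort=70); s=st("grip")
if s["opening"]<.08: raise SystemExit("missed")
bot.movel([x,y,130],max_speed=150); bot.movel([x,y,220],max_speed=250); st("up")
hx,hy,Z=623.0,-35.7,0.534-np.pi
bot.move_ptp([hx,hy,200],[np.pi,0,Z]); st("over")
bot.movel([hx,hy,145],max_speed=150)
bot.dwell(.2); im=imaging.capture("wrist"); st("pre")
h=bot.movel([hx,hy,113],max_speed=20,threshold=7); print(h); s=st("down"); print(s["orientation"])
cv2.imwrite("pics/w7.png",imaging.capture("wrist"))
```

```text
at 26.32 0.999 [ 0.36 -0.01 -0.71] [-0.05 -0.03 -0.  ] [452.62 313.6   40.61]
grip 26.98 0.151 [ 0.41 -0.27  2.97] [-0.04  0.08  0.05] [452.33 313.45  40.34]
up 28.23 0.151 [ 0.64 -0.21 -4.84] [-0.02  0.01  0.01] [451.41 312.99 218.45]
over 29.68 0.153 [ 0.02  0.4  -4.24] [ 0.    0.01 -0.  ] [622.65 -34.3  199.8 ]
pre 30.45 0.15 [ 0.88 -0.15 -4.92] [ 0.06 -0.02  0.06] [623.87 -35.75 146.3 ]
True
down 31.88 0.151 [-0.43  0.42  6.  ] [0.02 0.1  0.02] [622.96 -35.7  114.34]
[-3.14 -0.   -2.61]
```

Contact came at z=114.3. Fully home was predicted at 114 and pins-on-hub at 122, so it dropped straight in. I'll press lightly once more, release, retreat and look.

Run:
```python
from h import *
np.set_printoptions(precision=2,suppress=True)
def st(l): s=bot.get_state(); print(l,round(s["t"],2),round(s["opening"],3),s["contact_force"],s["wrist_torque"],s["tcp_pos"]); return s
hx,hy=623.0,-35.7
print(bot.movel([hx,hy,110],max_speed=15,threshold=5)); st("press")
bot.grip(.6); st("rel")
bot.movel([hx,hy,215],max_speed=150)
bot.move_ptp([hx-120,hy+120,215],[np.pi,0,0.534-np.pi])
im=imaging.capture("scene"); t=imaging.capture("top"); st("end")
a=cv2.resize(im[200:350,200:350],(400,400),interpolation=2); b=cv2.resize(t[140:290,300:500],(400,300),interpolation=2)
cv2.imwrite("pics/fin.png",np.hstack([a,cv2.copyMakeBorder(b,0,100,0,0,0)]))
```

```text
True
press 32.14 0.154 [-2.13  0.45  5.42] [0.04 0.43 0.02] [622.94 -35.68 114.32]
rel 32.59 0.598 [-0.15 -0.62 -0.42] [0.03 0.03 0.05] [622.04 -35.48 112.71]
end 34.24 0.598 [ 1.13 -0.38 -0.43] [-0.   -0.04  0.01] [504.22  83.53 214.8 ]
```

View pics/fin.png

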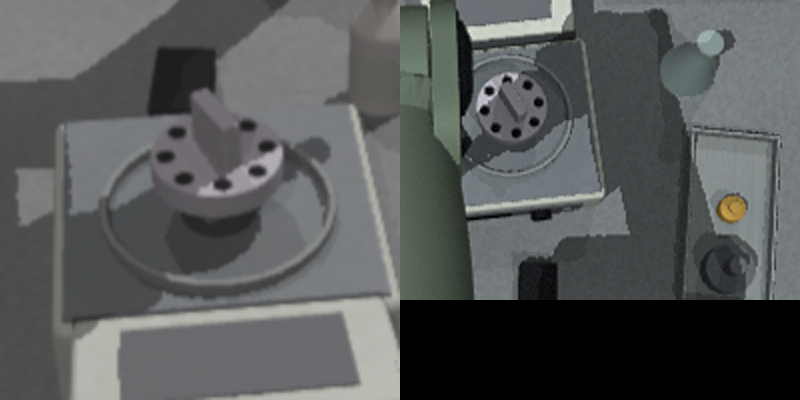

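Run:
```python
from h import *
s=imaging.camera_model("scene"); print([proj(s,[623,-35.6,z]) for z in (139,147)], "seen",(200+217*.375,200+157*.375))
bot.sign_off(); print(bot.get_state()["t"])
```

```text
[(np.float64(281.810419830829), np.float64(257.0215419344973)), (np.float64(281.6890399484808), np.float64(253.60349381284047))] seen (281.375, 258.875)
the job is handed in; nothing more can be done
the job is handed in; nothing more can be done
```

The dust cap is standing in the steel tray, the large rotor is on the drive and appears fully home, and I handed the job in at about 34 s of the 67 s allowed. There was no verdict, so this rests on my own checks.

**What I did**
- **First grasp missed:** the gripper closed above the knob. Touching the tray floor showed the real fingertips are about 32 mm short of the reported tool point, so I corrected every height by that and tried again.
- **Cap:** I lifted it off and stood it at the near end of the tray, about 80 mm from the brass weight.
- **Rotor:** I measured the slot direction (0.534 rad) and the rotor's pins from close-up wrist pictures and lined them up before lowering. It went in under a light push of about 10 N, so no turning was needed.

**Last checks**
- **Seating depth:** the rotor stopped at commanded height 114.3 mm. Fully home was predicted at 114 and resting on its pins at 122.
- **Height in the picture:** the disc's top face was at row 258.9. Fully home predicts 257.0 and resting on the pins 253.6, so this agrees within about 2 pixels.
- **Cap and surroundings:** the rotor looks level and the cap upright, and I saw nothing else moved. The arm hid part of the last top view, and I did not measure the other objects afterwards.

**One disagreement:** camera rays to the shut fingertips (top, scene and wrist) did not agree with each other by several pixels. I relied on the touch measurement instead.

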